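# Check the tube clamp is cool, then hold it open at the mark

## Task

A colleague is about to load a glass tube into the spring clamp. First take the yellow infrared thermometer from its rest and, without touching the clamp, aim its lens squarely at the black spot on the clamp's tall jaw from about 10 cm away, keeping it steady for a second, then lay it back in its rest and let go of it. Then pull the clamp's black T-handle out until the pointer stands at the red mark and finish while still holding it there against the spring; leave the cup, crucible and brass nozzle where they are.

Things in the scene. Friction and masses are not known exactly. Their poses are not given: they have to be found in the camera images.
- clamp: Spring tube clamp, fixed. Origin: centre of the underside of its grey base plate, 260 x 130 x 12 mm (x, y, z). The slide pulls out along the clamp's -x (roughly toward the robot). Blue guide block, 40 x 56 mm, 70 mm high, centred at x = -15 mm; tall aluminium fixed jaw, 26 x 50 mm, 178 mm high, at x = +105 mm. A 38 mm high scale strip runs along y = -52 mm, x = 8 to 92 mm. The rest, handle apart, is under 75 mm high.
- black_spot (a point): Centre of the matt black round spot, 30 mm across with a thin white rim, on the upright face of the tall jaw that looks along the clamp's -x. 145 mm above the bench. Axes as the clamp's.
- t_handle: Black T-handle bar on the slide's outer end, 14 x 60 x 24 mm (clamp x, y, z), on a 10 x 24 mm steel neck. Origin: the bar's centre, 82 mm above the bench; axes as the clamp's. With the clamp shut, 58 mm are free between the bar's back and the blue guide block; the rod between them lies lower (its top 46 mm above the bench). Can be gripped across its 14 mm, front and back, from above.
- pointer (a point): Outer tip of the thin black pointer (2 mm wide) on the moving jaw, over the scale strip on the clamp's -y side, 42 mm above the bench. Moves with the T-handle, along the clamp's -x when pulled: 0 to 50 mm from shut. A spring pulls back with about 4.5 N when shut plus 1.5 N for each 10 mm; let go, it snaps shut.
- red_mark: Red marker on the scale strip, 8 mm wide along the clamp's x, 14 mm high. Origin: centre of its 8 x 16 mm block, 43 mm above the bench; axes as the clamp's. Fixed, 22 to 42 mm to the clamp's -x of where the pointer starts. The pointer is at the mark when both have the same position along the clamp's x, within half the mark's width (4 mm).
- holder: Grey rest of the thermometer, fixed to the bench. Origin: centre of the underside of its base plate, 130 x 60 x 8 mm. Two U-saddles, 14 mm long, are centred 42 mm to -x and +x of the origin (70 mm free between them); their floor is 30 mm above the bench, their side walls are 49 mm high, 8 mm thick and leave a 34 mm wide slot along the rest's x.
- thermometer: Yellow bar-shaped infrared thermometer, loose, about 120 g, lying in the rest with its lens to about the rest's +x. Origin: centre of its body, which is 120 x 26 x 28 mm (x, y, z), 44 mm above the bench in the rest; a black nose, 20 mm across, continues 12 mm to +x. It looks along its +x axis. Graspable across its 26 mm width at the middle, between the saddles.
- lens (a point): Centre of the thermometer's lens, 72.5 mm to +x of the thermometer's origin. Axes as the thermometer's; the line of sight runs along +x from here.
- empty_cup: Bystander: empty steel cup, 60 mm across, 101 mm high. Origin: centre of its underside.
- crucible: Bystander: white crucible, 50 mm across, 42 mm high. Origin: centre of its underside.
- nozzle: Bystander: standing brass nozzle, 18 x 15 mm, 40 mm high. Origin: centre of its underside.

How it is judged:
On the way, in this order (a step that is already met when the one before it is completed fails the run):
1. the thermometer's line of sight rests on the black spot (passes within 13 mm of its centre), the lens 40 to 180 mm in front of it and within 0.5 rad of square, still for 0.8 s (x of black_spot in the frame of lens between 0.04 and 0.18 m and y of black_spot in the frame of lens between -0.013 and 0.013 m and z of black_spot in the frame of lens between -0.013 and 0.013 m and angle between the x axis of lens and the x axis of clamp, either way round below 0.5 rad and linear speed of thermometer below 0.03 m/s and contact force between the fingers and thermometer above 1 N), for 0.8 s.
2. the thermometer lies in its rest again, let go (x of thermometer in the frame of holder between -0.025 and 0.025 m and y of thermometer in the frame of holder between -0.01 and 0.01 m and z of thermometer in the frame of holder between 0.038 and 0.05 m and angle between the x axis of thermometer and the x axis of holder, either way round below 0.2 rad and contact force between the fingers and thermometer below 0.1 N and linear speed of thermometer below 0.02 m/s), for 0.2 s.
3. the fingers hold the T-handle with the pointer at the red mark (x of pointer in the frame of red_mark between -0.004 and 0.004 m and linear speed of t_handle below 0.01 m/s and contact force between the fingers and t_handle above 2 N), for 0.5 s.
At the end, for the whole second after the job is handed in: The fingers hold the T-handle (more than 2 N) with the pointer within 4 mm of the red mark's centre along the clamp's x and the slide still, while the thermometer lies in its rest untouched (within 25 mm along it, 10 mm across, 6 mm in height, 0.2 rad) (all of step 2 and all of step 3); the arm keeps its last pose, push and grip.
It fails at once if the thermometer hits the clamp (over 2 N) (contact force between thermometer and clamp above 2 N).
It fails at once if the cup is pushed more than 30 mm or tipped over (distance of empty_cup from where it was at the start of the episode above 0.03 m or angle between empty_cup's own z axis and vertical above 0.5 rad).
It fails at once if the crucible is pushed more than 30 mm or tipped over (distance of crucible from where it was at the start of the episode above 0.03 m or angle between crucible's own z axis and vertical above 0.5 rad).
It fails at once if the nozzle is pushed more than 30 mm or tipped over (distance of nozzle from where it was at the start of the episode above 0.03 m or angle between nozzle's own z axis and vertical above 0.5 rad).
It also fails if it takes over 58 s, if anything falls off the work surface, if the arm or the gripper's body presses on something with over 40 N, if the wrist force passes 120 N, or if a joint passes its speed limit or range.

## Robot

A 6-joint arm with a two-finger parallel gripper is mounted at the origin on a cart in front of the work surface, level with it; the furniture and walls round the work are solid. World frame = base frame: x ahead of the robot, y to its left, z up, the work surface at z = 0. Lengths are in m, angles in rad, forces in N, time in s.
With the tool pointing down it reaches from about 0.325 to 0.9 m from the base axis. Payload 3.5 kg.
Tool frame: the origin (TCP) lies midway between the tips of the shut fingers; the grasp point (between the pads) lies 19 mm behind it; z points along the fingers, y is the line along which they close (so a half turn about z gives the same grasp; the last joint's range is limited). The gripper opens to 85 mm and grips with 20 to 120 N. Pads are 22 mm wide; open, the fingers measure 114 mm over their backs; the gripper's body (76 mm by 85 mm) begins 54 mm behind the grasp point. The pads swing forward as they close: fully open they stand 13 mm farther back than shut.
Start: joints at [-1.216, 0.276, -0.026, 1.268, 0, 1.467], TCP at [0.276, -0.561, 0.231] pointing down, gripper open.
Joint ranges: [-3.12, 3.12], [-0.85, 1.88], [-1.08, 1.24], [-1.95, 2.15], [-1.57, 1.53], [-3.14, 3.14]. Speed limits (rad/s): [2.57, 2.57, 3.14, 3.14, 3.14, 3.14].

## Interface

Orientations are given as a rotation vector (axis times angle).
In Python, from station import robot gives the robot as it stands. The module is installed in compiled form; this text tells all that it offers.
- The arm moves only by the tool move_arm, never from a script. Its argument "deltas" is one flat list of numbers, 4 for each row, row after row: the shift along the tool's x, y, z in cm, then the turn about the tool's z in rad. In form: [tx, ty, tz, roll, tx, ty, tz, roll, ...]. A call has 1 to 10 rows; each row shifts and turns the commanded pose from where the row before left it, along the tool's axes as they then stand; what a row does not reach is not made up. A row lasts 1/12 s, in which the tool goes at most 41.7 mm and 7.16 degrees, less where a joint would pass 70% of its speed; a pose out of reach is approached as far as the arm can. A call is refused whole if a number of a shift passes 4.17 or a number of a turn 0.125, either way. A call with a gripper value outside its range is refused whole. "grip" is the closure, from 0 (fully open) to 1 (shut), set as the call begins (left out, the last holds). The fingers move at their own pace and stop on an object; "newtons" is the grip in N (left out, the last holds). Time passes only in rows, so rows that do not move let the fingers close. It gives the time, the measured TCP pose, the force, the opening and the grip force at its end, in the units of the state.
- robot.state(): the state, without advancing time (a new reading comes with each control period).
- robot.snapshot(name): name is "scene" or "side" or "wrist"; returns a dict with "frame" (480x640x3 uint8, red, green, blue), "fov_y" (degrees; the focal length in pixels is half the picture's height over the tangent of half this angle, whatever the lens; pixels are square), "cx", "cy" (the principal point, pixels), "k1" (the pictures are not rectified: a ray, as slopes to the right and down, at radius r is drawn at 1 + k1 r^2 times it, then the intrinsics apply), "R" (3x3) and "t" (3): a world point X has camera coordinates R X + t. Camera axes: x right, y down, z forward; pixel columns grow to the right and rows downward; lengths in m; the calibration is good to about 2 mm. A picture is of the moment at which its call begins. There is no depth.
- robot.hand_in(): hands the job in; it is judged then, once.
The state is a dict: "clock": time; "joint_positions": joint angles; "joint_vel": joint speeds; "tau": joint torques, N m; "tcp_pos": TCP position; "eef_rot": TCP orientation; "wrist_force": force on the tool from outside, world axes, zero at the start; "moment": the same for the moment, N m; "finger_gap": finger opening in m; "finger_force": force on a finger pad.
Only numpy, scipy, OpenCV 4.12 (cv2) and the standard library are available. Lean on these libraries where they do the work, as an engineer would, in place of code of your own. Each camera call takes 0.05 s, during which the arm holds its last target. There are 200 camera calls.

## Working session

There is one attempt and no reset: what is moved stays moved. The work goes in short steps, Python scripts to look and compute and a tool call to move; the robot and the scene stay as the last step left them, time stands still between calls to the robot, and variables do not carry over. Pictures are saved under pics/ and viewed, at most 10 in all, crops included, and the job is handed in when it is done.

Besides the shell and the picture viewer there is one more tool, called by a JSON object that holds its "op" and its "data". move_arm: Moves the arm, as the interface text tells. Its arguments: {"type":"object","properties":{"deltas":{"type":"array"},"grip":{"type":"number"},"newtons":{"type":"number"}},"required":["deltas"]}

```bash
mkdir -p pics; cat > h.py <<'E'
import numpy as np, cv2
from station import robot
def ray(s,u,v):
    f=s['frame'].shape[0]/2/np.tan(np.radians(s['fov_y'])/2)
    d=np.array([(u-s['cx'])/f,(v-s['cy'])/f]); x=d.copy()
    for _ in range(20): x=d/(1+s['k1']*(x@x))
    R=np.array(s['R']); t=np.array(s['t'])
    return -R.T@t, R.T@np.array([x[0],x[1],1])
def onz(s,u,v,z):
    o,d=ray(s,u,v); return o+d*(z-o[2])/d[2]
def proj(s,X):
    f=s['frame'].shape[0]/2/np.tan(np.radians(s['fov_y'])/2)
    c=np.array(s['R'])@X+np.array(s['t']); x=c[:2]/c[2]; x=x*(1+s['k1']*(x@x))
    return x*f+[s['cx'],s['cy']]
def tri(a,pa,b,pb):
    o1,d1=ray(a,*pa);o2,d2=ray(b,*pb)
    k=np.linalg.lstsq(np.c_[d1,-d2],o2-o1,rcond=None)[0]
    p,q=o1+k[0]*d1,o2+k[1]*d2
    return (p+q)/2,np.linalg.norm(p-q)
E
python3 - <<'E'
from h import *
for n in ("scene","side"):
    s=robot.snapshot(n); np.save(n+'.npy',s,allow_pickle=True)
    cv2.imwrite(f'pics/{n}0.png',s['frame'][:,:,::-1]); print(n,-np.array(s['R']).T@s['t'],s['fov_y'],s['k1'])
print(robot.state())
E
```

```text
scene [0.20992743 0.40800289 0.75031718] 53.70609119806292 -0.016161958305994026
side [ 0.49841993 -0.64890679  0.68064202] 57.94864376199173 -0.009622835586706664
{'clock': 0.1, 'joint_positions': array([-1.21637059e+00,  2.77074183e-01, -2.77274518e-02,  1.26802434e+00,
       -1.27702545e-05,  1.46736312e+00]), 'joint_vel': array([ 0.00060789, -0.00159055,  0.00399087,  0.00041215,  0.00070879,
        0.00017689]), 'tau': array([-4.55006239e-05, -4.46707714e+01,  2.96128607e+01,  8.45187024e-03,
       -9.42963425e-05,  1.45892727e-05]), 'tcp_pos': array([ 0.27599056, -0.55997497,  0.2302685 ]), 'eef_rot': array([-3.05766855e+00, -7.12480897e-01,  4.18686277e-04]), 'wrist_force': array([ 0.62243121, -0.22567766, -0.78857571]), 'moment': array([ 0.02975833, -0.06099321,  0.02521783]), 'finger_force': 0.0, 'finger_gap': 0.0855491687434894}
```

View pics/scene0.png

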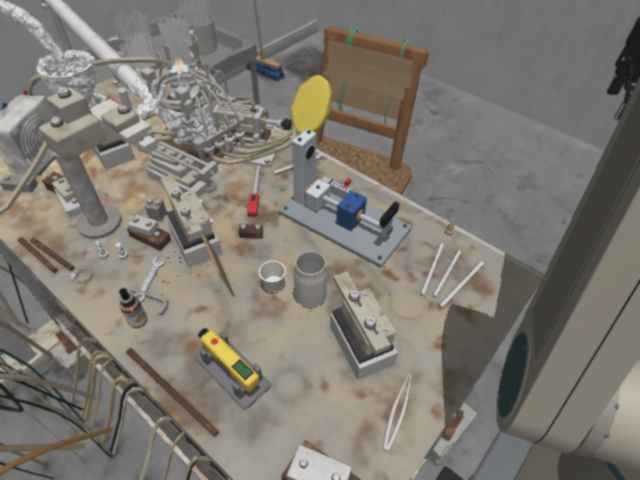

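View pics/side0.png

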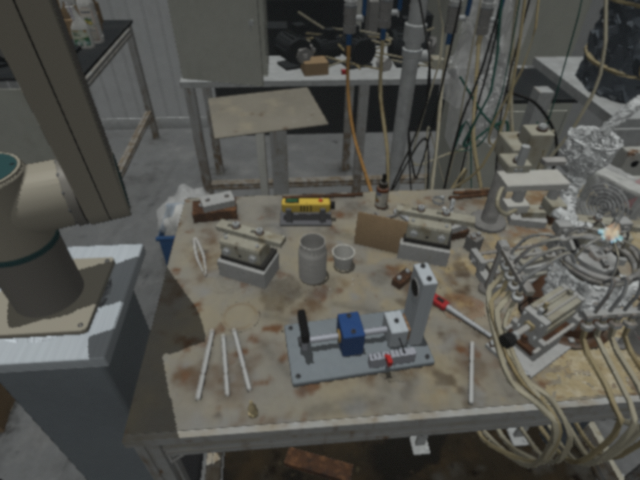

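Scene: thermometer at about (230,360) with its nose at (203,332), clamp with handle (390,213), jaw spot (310,152), cup (310,280), crucible (272,275), nozzle (450,228). Side: thermometer (307,205), clamp base corners near (293,385) and (433,360), handle (304,327), pointer/red mark (388,360), nozzle (252,410).

```bash
python3 - <<'E'
from h import *
a=np.load('scene.npy',allow_pickle=True).item();b=np.load('side.npy',allow_pickle=True).item()
P={}
for n,s,roi in(('scene',a,(180,310,290,420)),('side',b,(270,190,345,230))):
    hsv=cv2.cvtColor(s['frame'],cv2.COLOR_RGB2HSV)
    m=cv2.inRange(hsv,(20,130,90),(35,255,255)); k=np.zeros_like(m); x0,y0,x1,y1=roi;k[y0:y1,x0:x1]=m[y0:y1,x0:x1]
    c=max(cv2.findContours(k,0,1)[0],key=cv2.contourArea); r=cv2.minAreaRect(c); P[n]=r[0]
    print(n,r,cv2.boxPoints(r).tolist())
    for q in cv2.boxPoints(r): print('  top', onz(s,*q,.058).round(4))
print('yellow tri',tri(a,P['scene'],b,P['side']))
print('cup',onz(a,310,262,.101),onz(b,313,241,.101)); print('cruc',onz(a,272,268,.042),onz(b,344,250,.042))
print('noz',onz(a,450,228,.02),onz(b,252,410,.02)); print('spot',tri(a,(310,152),b,(415,283)))
A=cv2.resize(a['frame'][120:270,270:420],(400,400),interpolation=2)
B=cv2.resize(b['frame'][255:395,280:440],(400,350),interpolation=2)
A2=cv2.resize(a['frame'][310:420,180:290],(400,400),interpolation=2)[:200+200]
im=np.zeros((600,800,3),np.uint8); 
A=cv2.resize(a['frame'][125:265,275:415],(420,420),interpolation=2); im[:420,:420]=A
B=cv2.resize(b['frame'][258:390,280:440],(380,314),interpolation=2); im[:314,420:]=B
C=cv2.resize(b['frame'][180:235,270:345],(380,279),interpolation=2); im[320:599,420:]=C
D=cv2.resize(a['frame'][320:410,190:280],(178,178),interpolation=2); im[421:599,:178]=D
cv2.imwrite('pics/c1.png',im[:,:,::-1])
E
```

```text
scene ((229.25003051757812, 359.2500305175781), (72.83200073242188, 18.384777069091797), 45.0) [[197.00003051757812, 340.0000305175781], [210.00003051757812, 327.0000305175781], [261.5000305175781, 378.5000305175781], [248.50003051757812, 391.5000305175781]]
  top [0.5963 0.241  0.058 ]
  top [0.5987 0.2112 0.058 ]
  top [0.4707 0.2195 0.058 ]
  top [0.4709 0.247  0.058 ]
side ((306.0, 203.5), (13.0, 48.0), 90.0) [[282.0, 197.0], [330.0, 197.0], [330.0, 210.0], [282.0, 210.0]]
  top [0.4828 0.2425 0.058 ]
  top [0.6017 0.2351 0.058 ]
  top [0.5964 0.1814 0.058 ]
  top [0.482  0.1887 0.058 ]
yellow tri (array([0.53961638, 0.22698416, 0.04568995]), np.float64(0.003926460445401799))
cup [0.54141665 0.02495613 0.101     ] [0.54461814 0.02102852 0.101     ]
cruc [0.61576453 0.04753805 0.042     ] [0.61544921 0.05430091 0.042     ]
noz [ 0.42111265 -0.28302575  0.02      ] [ 0.42454507 -0.29419869  0.02      ]
spot (array([ 0.70314945, -0.15702937,  0.14874228]), np.float64(0.006311262690387719))
```

View pics/c1.png

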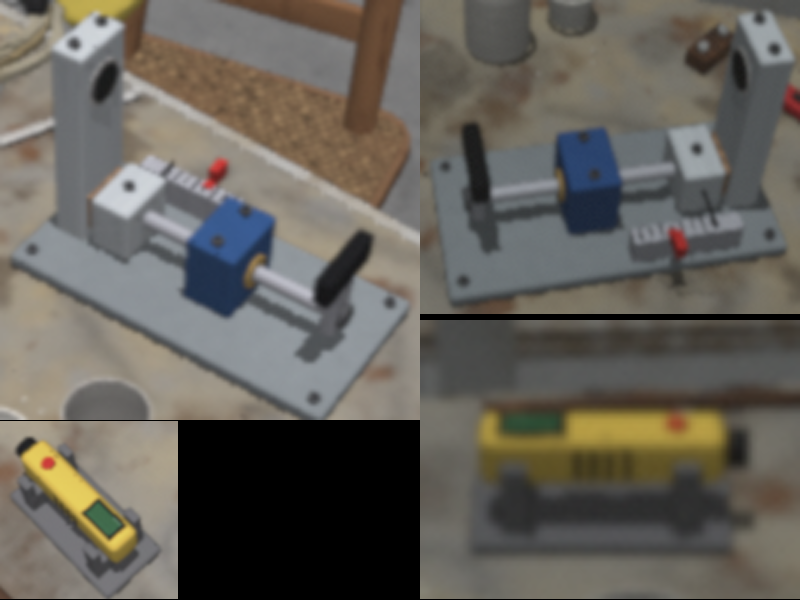

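Crop: the clamp base corners, black spot, T-handle, red mark and pointer show clearly in both views; the thermometer lies lengthwise in its rest, nose to +x.

```bash
python3 - <<'E'
from h import *
a=np.load('scene.npy',allow_pickle=True).item();b=np.load('side.npy',allow_pickle=True).item()
A=lambda x,y:(275+x/3,125+y/3); B=lambda x,y:(280+(x-420)/2.375,258+y/2.379)
for p in[(12,262),(318,415),(408,308)]: print('scene corner',onz(a,*A(*p),.012).round(4))
for p in[(432,155),(450,300),(787,245)]: print('side corner',onz(b,*B(*p),.012).round(4))
for n,p,q in[('spot',(104,82),(740,70)),('handle',(344,268),(475,162)),('red',(215,173),(680,243)),('pointer',(171,165),(718,222))]:
    print(n,[v.round(4) for v in tri(a,A(*p),b,B(*q))])
print('red z43',onz(b,*B(680,243),.043),onz(a,*A(215,173),.043)); print('ptr z42',onz(b,*B(718,222),.042))
print('bar top ends scene', onz(a,*A(317,270),.094),onz(a,*A(368,235),.094),'side',onz(b,*B(471,126),.094),onz(b,*B(482,200),.082))
C=lambda x,y:(270+(x-420)/5.067,180+(y-320)/5.073); D=lambda x,y:(190+x/1.978,320+(y-421)/1.978)
for p in [(475,552),(732,550)]: print('rest corner side',onz(b,*C(*p),.004).round(4))
for p in [(12,494),(108,598),(160,548)]: print('rest corner scene',onz(a,*D(*p),.008).round(4))
E
```

```text
scene corner [ 0.7264 -0.086   0.012 ]
scene corner [ 0.4789 -0.1171  0.012 ]
scene corner [ 0.4864 -0.2367  0.012 ]
side corner [ 0.481  -0.1154  0.012 ]
side corner [ 0.4912 -0.248   0.012 ]
side corner [ 0.7479 -0.2218  0.012 ]
spot [array([ 0.7047, -0.1605,  0.1431]), np.float64(0.0018)]
handle [array([ 0.5129, -0.1791,  0.0804]), np.float64(0.0019)]
red [array([ 0.6587, -0.2321,  0.0396]), np.float64(0.0022)]
pointer [array([ 0.6895, -0.2172,  0.04  ]), np.float64(0.0042)]
red z43 [ 0.65898639 -0.23380421  0.043     ] [ 0.65532373 -0.22889423  0.043     ]
ptr z42 [ 0.69097922 -0.21750299  0.042     ]
bar top ends scene [ 0.51777245 -0.15430037  0.094     ] [ 0.51099853 -0.20231038  0.094     ] side [ 0.51227263 -0.15614559  0.094     ] [ 0.51697548 -0.21366655  0.082     ]
rest corner side [0.4767 0.1964 0.004 ]
rest corner side [0.6026 0.1897 0.004 ]
rest corner scene [0.6007 0.2509 0.008 ]
rest corner scene [0.4733 0.2599 0.008 ]
rest corner scene [0.471  0.2029 0.008 ]
```

{"op": "move_arm", "data": {"deltas": [0, 0, 0, -0.125, 0, 0, 0, -0.125, 0, 0, 0, -0.125, 0, 0, 0, -0.125, 0, 0, 0, -0.125, 0, 0, 0, -0.125, 0, 0, 0, -0.125, 0, 0, 0, -0.125, 0, 0, 0, -0.125, 0, 0, 0, -0.125]}}

```text
clock: 0.93
tcp_pos: [0.276, -0.5602, 0.2306]
eef_rot: [-2.056, -2.374, -0.001]
wrist_force: [0.0, -0.4, -0.3]
finger_gap: 0.0857
finger_force: 0.0
```

{"op": "move_arm", "data": {"deltas": [0, 0, 0, -0.125, 0, 0, 0, -0.125, 0, 0, 0, -0.125, 0, 0, 0, -0.125, 0, 0, 0, -0.125, 0, 0, 0, -0.125, 0, 0, 0, -0.125, 0, 0, 0, -0.125, 0, 0, 0, -0.125, 0, 0, 0, -0.125]}}

```text
clock: 1.77
tcp_pos: [0.2761, -0.5602, 0.2306]
eef_rot: [-0.279, -3.129, -0.002]
wrist_force: [-0.7, 0.6, -0.6]
finger_gap: 0.0857
finger_force: 0.0
```

{"op": "move_arm", "data": {"deltas": [0, 0, 0, -0.12, -1, 3.6, 0, 0, -1, 3.6, 0, 0, -1, 3.6, 0, 0, -1, 3.6, 0, 0, -1, 3.6, 0, 0, -1, 3.6, 0, 0, -1, 3.6, 0, 0, -1, 3.6, 0, 0, -1, 3.6, 0, 0]}}

```text
clock: 2.6
tcp_pos: [0.3866, -0.2411, 0.2309]
eef_rot: [-0.101, -3.14, -0.001]
wrist_force: [0.6, 0.5, 0.3]
finger_gap: 0.0854
finger_force: 0.0
```

{"op": "move_arm", "data": {"deltas": [-1, 3.6, 0, 0, -1, 3.6, 0, 0, -1, 3.6, 0, 0, -1, 3.6, 0, 0, -1, 3.6, 0, 0, -1, 3.6, 0, 0, -1, 3.6, 0, 0, -1, 3.6, 0, 0, -1, 3.6, 0, 0, -1, 3.6, 0, 0]}}

```text
clock: 3.43
tcp_pos: [0.5093, 0.1118, 0.2309]
eef_rot: [-0.1, -3.139, 0.0]
wrist_force: [0.3, -0.6, -0.3]
finger_gap: 0.0851
finger_force: 0.0
```

{"op": "move_arm", "data": {"deltas": [-0.55, 2.9, 0, 0, -0.55, 2.9, 0, 0, -0.55, 2.9, 0, 0, -0.55, 2.9, 0, 0, 0, 0, 0, 0, 0, 0, 0, 0]}}

```text
clock: 3.93
tcp_pos: [0.5385, 0.2253, 0.2305]
eef_rot: [-0.096, -3.139, 0.001]
wrist_force: [-1.0, 0.2, 0.7]
finger_gap: 0.0853
finger_force: 0.0
```

```bash
python3 - <<'E'
from h import *
s=robot.snapshot('wrist'); np.save('w1.npy',s,allow_pickle=True)
cv2.imwrite('pics/w1.png',s['frame'][:,:,::-1]); print(robot.state()['tcp_pos'],-np.array(s['R']).T@s['t'])
hsv=cv2.cvtColor(s['frame'],cv2.COLOR_RGB2HSV)
m=cv2.inRange(hsv,(20,130,90),(35,255,255))
c=max(cv2.findContours(m,0,1)[0],key=cv2.contourArea); r=cv2.minAreaRect(c);print(r)
q=np.array([onz(s,*p,.058) for p in cv2.boxPoints(r)]);print(q.round(4),q.mean(0))
E
```

```text
[0.53822982 0.22431905 0.23061734] [0.46995543 0.23036514 0.37417154]
((315.0, 222.0), (134.0, 30.0), 90.0)
[[0.4782 0.2169 0.058 ]
 [0.4797 0.2416 0.058 ]
 [0.5976 0.2356 0.058 ]
 [0.596  0.2085 0.058 ]] [0.53787613 0.22566812 0.058     ]
```

View pics/w1.png

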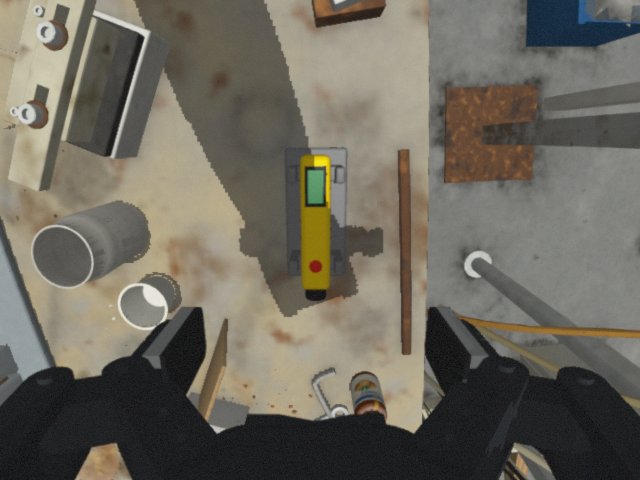

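The wrist view shows the thermometer straight below, aligned with the tool, at (315,222), with the clear bench round it.

{"op": "move_arm", "data": {"deltas": [0, 0, 3.5, 0, 0, 0, 3.5, 0, 0, 0, 3.5, 0, 0, 0, 3.5, 0, 0, 0, 3.5, 0, 0, 0, 1.5, 0, 0, 0, 1.5, 0, 0, 0, 0, 0, 0, 0, 0, 0], "newtons": 40}}

```text
clock: 4.73
tcp_pos: [0.5376, 0.2228, 0.0257]
eef_rot: [-0.103, -3.137, 0.002]
wrist_force: [-0.6, -0.2, 0.1]
finger_gap: 0.0857
finger_force: 0.0
```

{"op": "move_arm", "data": {"deltas": [0, 0, 0, 0, 0, 0, 0, 0, 0, 0, 0, 0, 0, 0, 0, 0, 0, 0, 0, 0, 0, 0, 0, 0, 0, 0, 0, 0, 0, 0, 0, 0, 0, 0, 0, 0, 0, 0, 0, 0], "grip": 1, "newtons": 40}}

```text
clock: 5.57
tcp_pos: [0.5396, 0.2245, 0.0273]
eef_rot: [0.1, 3.138, 0.001]
wrist_force: [-0.9, -0.2, 5.4]
finger_gap: 0.0253
finger_force: 40.4
```

{"op": "move_arm", "data": {"deltas": [0, 0, -1, 0, 0, 0, -3, 0, 0, 0, -4, 0, 0, 0, -4, 0, 0, 0, -4, 0, 0, 0, -3, 0, 0, 0, -1, 0, 0, 0, 0, 0]}}

```text
clock: 6.23
tcp_pos: [0.5408, 0.2249, 0.23]
eef_rot: [0.1, 3.134, 0.003]
wrist_force: [0.8, -0.3, -1.1]
finger_gap: 0.0252
finger_force: 39.6
```

{"op": "move_arm", "data": {"deltas": [-0.1, -2, 0, 0, -0.2, -3.8, 0, 0, -0.2, -3.8, 0, 0, -0.2, -3.8, 0, 0, -0.2, -3.8, 0, 0, -0.2, -3.8, 0, 0, -0.2, -3.8, 0, 0, -0.2, -3.8, 0, 0, -0.2, -3.8, 0, 0, -0.2, -3.8, 0, 0]}}

```text
clock: 7.07
tcp_pos: [0.5322, -0.1393, 0.2228]
eef_rot: [-0.1, -3.134, -0.003]
wrist_force: [0.2, 0.1, -1.1]
finger_gap: 0.0255
finger_force: 39.7
```

{"op": "move_arm", "data": {"deltas": [-0.15, -3, 0, 0, -0.05, -1, 0, 0, 0, 0, 0, -0.08, 0, 0, 0, -0.085, 0, 0, 0, 0, 0, 0, 0, 0]}}

```text
clock: 7.57
tcp_pos: [0.5328, -0.1774, 0.2239]
eef_rot: [0.156, -3.134, -0.004]
wrist_force: [0.1, 0.6, -1.0]
finger_gap: 0.0257
finger_force: 39.8
```

```bash
python3 - <<'E'
from h import *
S=robot.state();print(S['tcp_pos'],S['eef_rot'],S['finger_force'])
a=robot.snapshot('scene');b=robot.snapshot('side')
im=np.zeros((600,800,3),np.uint8)
im[:,:400]=cv2.resize(a['frame'][60:300,240:400],(400,600),interpolation=2)
im[:400,400:]=cv2.resize(b['frame'][220:380,280:440],(400,400),interpolation=2)
np.save('a2.npy',a,allow_pickle=True);np.save('b2.npy',b,allow_pickle=True)
cv2.imwrite('pics/c2.png',im[:,:,::-1])
E
```

```text
[ 0.53275823 -0.17737963  0.22392378] [ 0.1557316  -3.13389778 -0.00355291] 39.843714237213135
```

View pics/c2.png

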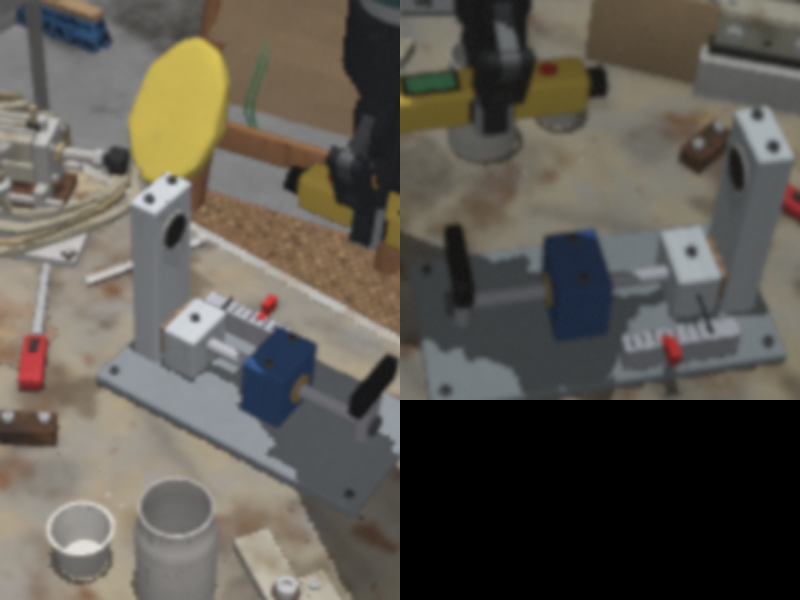

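Thermometer is level, hanging over the handle; nose tip at scene (355.6,132), side (362,252.8); spot at scene (310.4,152.4), side (414.8,287.2).

```bash
python3 - <<'E'
from h import *
a=np.load('a2.npy',allow_pickle=True).item();b=np.load('b2.npy',allow_pickle=True).item()
print('nose',tri(a,(355.6,132),b,(362,252.8)),'spot',tri(a,(310.4,152.4),b,(414.8,287.2)))
print(proj(a,np.array([.604,-.170,.241])),proj(b,np.array([.604,-.170,.241])))
print(proj(a,np.array([.7047,-.1605,.145])),proj(b,np.array([.7047,-.1605,.145])))
E
```

```text
nose (array([ 0.60494842, -0.16971667,  0.23712846]), np.float64(0.0027877821885207354)) spot (array([ 0.70397111, -0.16095242,  0.14364137]), np.float64(0.0032877084142379047))
[355.66465596 129.86679782] [360.80489846 251.52878421]
[309.35581075 151.27880584] [414.45173007 286.94728313]
```

{"op": "move_arm", "data": {"deltas": [0, 0, 2, 0, 0, 0, 2.5, 0, 0, 0, 2.5, 0, 0, 0, 1.5, 0, 0, 0, 1, 0, 0, 0, 0, 0, 0, 0, 0, 0, 0, 0, 0, 0]}}

```text
clock: 8.33
tcp_pos: [0.5352, -0.1786, 0.1326]
eef_rot: [-0.159, 3.136, -0.002]
wrist_force: [1.0, 0.7, -1.6]
finger_gap: 0.0255
finger_force: 39.9
```

{"op": "move_arm", "data": {"deltas": [0, 0, 0, 0, 0, 0, 0, 0, 0, 0, 0, 0, 0, 0, 0, 0, 0, 0, 0, 0, 0, 0, 0, 0, 0, 0, 0, 0, 0, 0, 0, 0, 0, 0, 0, 0, 0, 0, 0, 0]}}

```text
clock: 9.17
tcp_pos: [0.5341, -0.1783, 0.1313]
eef_rot: [0.159, -3.137, -0.0]
wrist_force: [0.7, 0.5, -1.3]
finger_gap: 0.0253
finger_force: 39.9
```

```bash
python3 - <<'E'
from h import *
S=robot.state();print(S['tcp_pos'],S['eef_rot'],S['finger_force'])
a=robot.snapshot('scene');b=robot.snapshot('side')
im=np.zeros((600,800,3),np.uint8)
im[:,:400]=cv2.resize(a['frame'][60:300,240:400],(400,600),interpolation=2)
im[:400,400:]=cv2.resize(b['frame'][220:380,280:440],(400,400),interpolation=2)
cv2.imwrite('pics/c3.png',im[:,:,::-1])
E
```

```text
[ 0.5340876  -0.17831337  0.13126439] [ 1.58878168e-01 -3.13749924e+00 -6.07692768e-05] 39.9073201417923
```

View pics/c3.png

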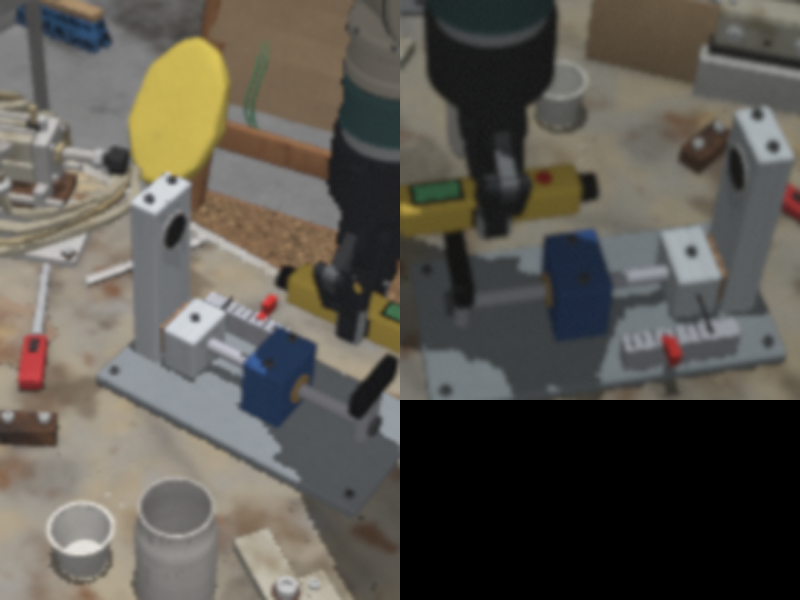

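Nose now at side (358.8,294.8), scene (351.6,171.2), pointing at the spot.

```bash
python3 - <<'E'
from h import *
a=np.load('a2.npy',allow_pickle=True).item();b=np.load('b2.npy',allow_pickle=True).item()
n=tri(a,(351.6,171.2),b,(358.8,294.8));p=tri(a,(310.4,152.4),b,(414.8,287.2))[0];d=p-n[0];c,s=np.cos(.1),np.sin(.1)
print(n,p,'along',c*d[0]+s*d[1],'left',-s*d[0]+c*d[1],'up',d[2])
E
```

```text
(array([ 0.60661249, -0.17067071,  0.14342784]), np.float64(0.0026667899790016924)) [ 0.70397111 -0.16095242  0.14364137] along 0.09784243549482463 left -4.9905272879284535e-05 up 0.00021352466019963767
```

{"op": "move_arm", "data": {"deltas": [0, 0, 0.2, 0, 0, 0, 0, 0, 0, 0, 0, 0, 0, 0, 0, 0, 0, 0, 0, 0, 0, 0, 0, 0, 0, 0, 0, 0, 0, 0, 0, 0, 0, 0, 0, 0, 0, 0, 0, 0]}}

```text
clock: 10.1
tcp_pos: [0.5341, -0.1783, 0.1293]
eef_rot: [-0.159, 3.138, -0.0]
wrist_force: [-0.6, 0.3, -1.7]
finger_gap: 0.0253
finger_force: 39.9
```

{"op": "move_arm", "data": {"deltas": [0, 0, 0, 0, 0, 0, 0, 0, 0, 0, 0, 0, 0, 0, 0, 0, 0, 0, 0, 0, 0, 0, 0, 0, 0, 0, 0, 0, 0, 0, 0, 0, 0, 0, 0, 0, 0, 0, 0, 0]}}

```text
clock: 10.93
tcp_pos: [0.5341, -0.1783, 0.1293]
eef_rot: [0.159, -3.138, -0.0]
wrist_force: [-0.3, 0.4, -1.6]
finger_gap: 0.0254
finger_force: 39.9
```

{"op": "move_arm", "data": {"deltas": [0, 0, -1, 0, 0, 0, -2, 0, 0, 0, -3, 0, 0, 0, -2, 0, 0, 0, -1.5, 0, 0, 0, -0.5, 0, 0, 0, 0, 0.085, 0, 0, 0, 0.08, 0.1, 2, 0, 0, 0.2, 3.8, 0, 0]}}

```text
clock: 11.77
tcp_pos: [0.5352, -0.1225, 0.229]
eef_rot: [0.108, 3.139, -0.003]
wrist_force: [1.7, 0.7, -1.2]
finger_gap: 0.0257
finger_force: 39.9
```

{"op": "move_arm", "data": {"deltas": [0.2, 3.8, 0, 0, 0.2, 3.8, 0, 0, 0.2, 3.8, 0, 0, 0.2, 3.8, 0, 0, 0.2, 3.8, 0, 0, 0.2, 3.8, 0, 0, 0.2, 3.8, 0, 0, 0.2, 3.8, 0, 0, 0.2, 3.0, 0, 0, 0, 1.0, 0, 0]}}

```text
clock: 12.6
tcp_pos: [0.5379, 0.2282, 0.2288]
eef_rot: [-0.094, -3.139, -0.003]
wrist_force: [0.2, -0.5, -1.8]
finger_gap: 0.0254
finger_force: 40.0
```

{"op": "move_arm", "data": {"deltas": [0, 0, 0, 0, 0, 0, 0, 0, 0, 0, 0, 0, 0, 0, 0, 0]}}

```text
clock: 12.93
tcp_pos: [0.5388, 0.2228, 0.2292]
eef_rot: [-0.103, -3.139, 0.001]
wrist_force: [0.4, 0.7, -1.9]
finger_gap: 0.0255
finger_force: 40.0
```

{"op": "move_arm", "data": {"deltas": [0, 0.1, 2, 0, 0, 0, 3.5, 0, 0, 0, 3.5, 0, 0, 0, 3.5, 0, 0, 0, 2.5, 0, 0, 0, 1.5, 0, 0, 0, 1.5, 0, 0, 0, 1, 0, 0, 0, 0.5, 0, 0, 0, 0.5, 0]}}

```text
clock: 13.77
tcp_pos: [0.5392, 0.2245, 0.0292]
eef_rot: [0.102, 3.14, -0.0]
wrist_force: [-0.4, 0.4, -0.9]
finger_gap: 0.0255
finger_force: 40.0
```

{"op": "move_arm", "data": {"deltas": [0, 0, 0, 0, 0, 0, 0, 0, 0, 0, 0, 0]}}

```text
clock: 14.02
tcp_pos: [0.5398, 0.2254, 0.0304]
eef_rot: [0.1, 3.138, 0.001]
wrist_force: [0.5, 0.3, -1.1]
finger_gap: 0.0254
finger_force: 40.0
```

{"op": "move_arm", "data": {"deltas": [0, 0, 0.15, 0, 0, 0, 0.15, 0, 0, 0, 0, 0, 0, 0, 0, 0]}}

```text
clock: 14.35
tcp_pos: [0.5397, 0.2255, 0.0273]
eef_rot: [0.1, 3.138, 0.001]
wrist_force: [-0.8, 0.4, 4.2]
finger_gap: 0.0261
finger_force: 40.6
```

{"op": "move_arm", "data": {"deltas": [0, 0, 0, 0, 0, 0, 0, 0, 0, 0, 0, 0, 0, 0, 0, 0, 0, 0, 0, 0, 0, 0, 0, 0, 0, 0, 0, 0, 0, 0, 0, 0, 0, 0, 0, 0], "grip": 0}}

```text
clock: 15.1
tcp_pos: [0.5388, 0.2252, 0.0263]
eef_rot: [-0.1, -3.14, 0.0]
wrist_force: [0.5, 0.1, -0.1]
finger_gap: 0.0852
finger_force: 0.0
```

{"op": "move_arm", "data": {"deltas": [0, 0, -2, 0, 0, 0, -4, 0, 0, 0, -4, 0, 0, 0, -4, 0, 0, 0, -4, 0, 0, 0, -2, 0, 0, 0, 0, 0, 0, 0, 0, 0]}}

```text
clock: 15.77
tcp_pos: [0.54, 0.2256, 0.2283]
eef_rot: [0.1, 3.136, 0.002]
wrist_force: [0.0, -0.0, -1.0]
finger_gap: 0.0851
finger_force: 0.0
```

```bash
python3 - <<'E'
from h import *
s=robot.snapshot('wrist');print(robot.state()['tcp_pos'],robot.state()['finger_gap'])
cv2.imwrite('pics/w2.png',s['frame'][:,:,::-1])
m=cv2.inRange(cv2.cvtColor(s['frame'],cv2.COLOR_RGB2HSV),(20,130,90),(35,255,255))
c=max(cv2.findContours(m,0,1)[0],key=cv2.contourArea); r=cv2.minAreaRect(c);print(r)
q=np.array([onz(s,*p,.058) for p in cv2.boxPoints(r)]);print(q.round(4),q.mean(0))
E
```

```text
[0.53872033 0.22516021 0.22620841] 0.08535578568572107
((314.5, 219.5), (135.0, 31.0), 90.0)
[[0.4781 0.2171 0.058 ]
 [0.4797 0.2423 0.058 ]
 [0.5974 0.2361 0.058 ]
 [0.5956 0.2083 0.058 ]] [0.53773012 0.22595406 0.058     ]
```

View pics/w2.png

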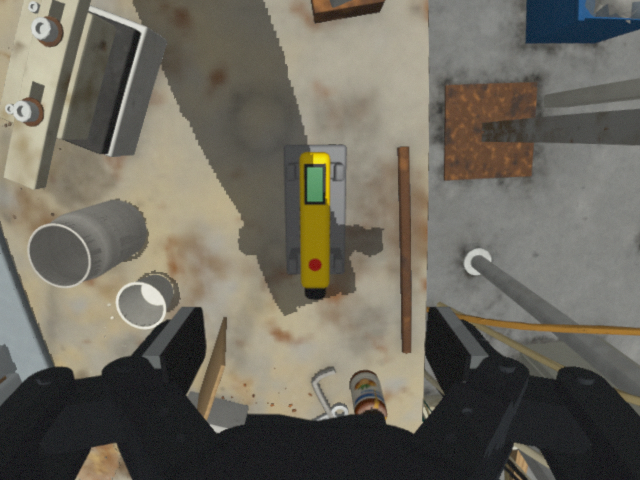

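Thermometer lies in its rest as before (315,220). Now for the handle.

{"op": "move_arm", "data": {"deltas": [0, 0, 0, 0.125, 0, 0, 0, 0.125, 0, 0, 0, 0.125, 0, 0, 0, 0.125, 0, 0, 0, 0.125, 0, 0, 0, 0.125, 0, 0, 0, 0.125, 0, 0, 0, 0.125, 0, 0, 0, 0.125, 0, 0, 0, 0.125], "grip": 0.4}}

```text
clock: 16.65
tcp_pos: [0.5371, 0.2247, 0.2232]
eef_rot: [-1.924, -2.479, 0.007]
wrist_force: [1.5, 0.0, -0.5]
finger_gap: 0.0508
finger_force: 0.0
```

{"op": "move_arm", "data": {"deltas": [0, 0, 0, 0.125, 0, 0, 0, 0.032, -2, -0.3, 0, 0, -3.8, -0.6, 0, 0, -3.8, -0.6, 0, 0, -3.8, -0.6, 0, 0, -3.8, -0.6, 0, 0, -3.8, -0.6, 0, 0, -3.8, -0.6, 0, 0, -3.8, -0.6, 0, 0]}}

```text
clock: 17.48
tcp_pos: [0.5205, -0.0652, 0.2236]
eef_rot: [-2.105, -2.327, 0.003]
wrist_force: [0.8, -0.4, -0.2]
finger_gap: 0.0512
finger_force: 0.0
```

{"op": "move_arm", "data": {"deltas": [-3.8, -0.6, 0, 0, -3.8, -0.6, 0, 0, -2.6, -0.8, 0, 0, -1, -0.3, 0, 0, 0, 0, 0, 0, 0, 0, 0, 0, 0, 0, 0, 0, 0, 0, 0, 0]}}

```text
clock: 18.15
tcp_pos: [0.5108, -0.1759, 0.2258]
eef_rot: [-2.104, -2.331, -0.0]
wrist_force: [0.3, 0.7, -0.9]
finger_gap: 0.0516
finger_force: 0.0
```

```bash
python3 - <<'E'
from h import *
s=robot.snapshot('wrist');S=robot.state();print(S['tcp_pos'],S['eef_rot'],S['finger_gap']);np.save('w3.npy',s,allow_pickle=True)
cv2.imwrite('pics/w3.png',s['frame'][:,:,::-1])
g=cv2.cvtColor(s['frame'],cv2.COLOR_RGB2HSV)
for z,p in ((.094,np.array([.5135,-.18,.094])),(.145,np.array([.7045,-.161,.145]))): print(proj(s,p))
E
```

```text
[ 0.51097405 -0.17603826  0.22602519] [-2.10465723e+00 -2.33133524e+00 -1.75609147e-04] 0.05134497529167196
[318.44632086 242.80910795]
[607.97058004 263.94209539]
```

View pics/w3.png

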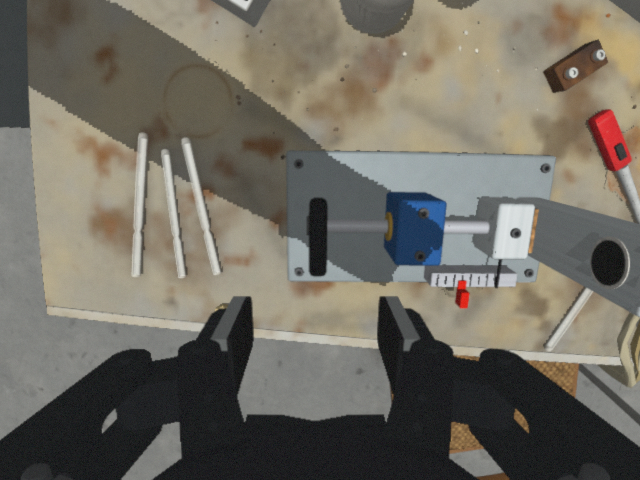

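Wrist view: handle at (318,237), red mark (462,292), pointer (500,272), clamp aligned with the tool.

```bash
python3 - <<'E'
from h import *
s=np.load('w3.npy',allow_pickle=True).item()
f=s['frame'];hsv=cv2.cvtColor(f,cv2.COLOR_RGB2HSV)
u=np.array([np.cos(.1),np.sin(.1)])
m=(cv2.inRange(hsv,(0,150,80),(8,255,255))|cv2.inRange(hsv,(172,150,80),(180,255,255)));m[:270]=0;m[320:]=0;m[:,:440]=0;m[:,490:]=0
ys,xs=np.nonzero(m)
for y in np.unique(ys): print(y,xs[ys==y].min(),xs[ys==y].max(),end='; ')
print()
g=f.max(2)
for y in range(256,292,3): print(y,(492+np.nonzero(g[y,492:508]<80)[0]).tolist())
d=g<60; r=d[190:285,300:340];yy,xx=np.nonzero(r);print('bar',xx.min()+300,xx.max()+300,yy.min()+190,yy.max()+190)
c=onz(s,(xx.min()+xx.max())/2+300,(yy.min()+yy.max())/2+190,.094);print(c)
B=onz(s,499.5,278,.042)
for px,py,z in((462,287,.050),(462,300,.045)): 
    R=onz(s,px,py,z); print('red',R,'pull',(B-R)[:2]@u)
print('ptr',B)
for q in((287,151),(556,156),(287,281),(537,280)):print(onz(s,*q,.012).round(4))
E
```

```text
281 459 465; 282 459 465; 283 458 465; 284 458 465; 285 458 465; 286 458 465; 287 458 465; 288 457 465; 289 457 464; 290 457 465; 291 457 466; 292 457 468; 293 457 468; 294 457 468; 295 457 468; 296 457 468; 297 456 468; 298 456 468; 299 456 468; 300 456 468; 301 456 467; 302 456 467; 303 457 467; 304 458 467; 305 459 467; 306 459 467; 307 460 466; 
256 []
259 []
262 [499, 500]
265 [498, 499, 500, 501]
268 [497, 498, 499, 500, 501]
271 [497, 498, 499, 500]
274 [497, 498]
277 [495, 496, 497, 498]
280 [495, 496, 497]
283 [495, 496, 497]
286 [495, 496]
289 []
bar 307 327 198 275
[ 0.51189229 -0.1751947   0.094     ]
red [ 0.65149276 -0.21999864  0.05      ] pull 0.038885954369687385
red [ 0.65667299 -0.23477855  0.045     ] pull 0.03520713305125695
ptr [ 0.68960746 -0.2103659   0.042     ]
[ 0.4781 -0.1169  0.012 ]
[ 0.7346 -0.0922  0.012 ]
[ 0.4888 -0.245   0.012 ]
[ 0.748  -0.2181  0.012 ]
```

{"op": "move_arm", "data": {"deltas": [-0.2, 0.2, 2, 0, 0, 0, 3.5, 0, 0, 0, 3.5, 0, 0, 0, 3, 0, 0, 0, 2, 0, 0, 0, 1, 0, 0, 0, 0.8, 0, 0, 0, 0.5, 0, 0, 0, 0, 0]}}

```text
clock: 18.95
tcp_pos: [0.5135, -0.1791, 0.0634]
eef_rot: [2.107, 2.33, 0.0]
wrist_force: [0.3, 0.2, 0.2]
finger_gap: 0.0513
finger_force: 0.0
```

{"op": "move_arm", "data": {"deltas": [0, 0, 0, 0, 0, 0, 0, 0, 0, 0, 0, 0, 0, 0, 0, 0, 0, 0, 0, 0, 0, 0, 0, 0, 0, 0, 0, 0, 0, 0, 0, 0, 0, 0, 0, 0, 0, 0, 0, 0], "grip": 1, "newtons": 80}}

```text
clock: 19.78
tcp_pos: [0.5132, -0.18, 0.0648]
eef_rot: [2.108, 2.328, -0.001]
wrist_force: [-2.0, 0.1, 5.3]
finger_gap: 0.0126
finger_force: 80.2
```

{"op": "move_arm", "data": {"deltas": [0, -0.2, 0, 0, 0, -0.4, 0, 0, 0, -0.5, 0, 0, 0, -0.5, 0, 0, 0, -0.5, 0, 0, 0, -0.5, 0, 0, 0, -0.4, 0, 0, 0, -0.2, 0, 0, 0, 0, 0, 0, 0, 0, 0, 0]}}

```text
clock: 20.62
tcp_pos: [0.4851, -0.1827, 0.0649]
eef_rot: [2.103, 2.326, 0.01]
wrist_force: [7.5, 3.6, -0.9]
finger_gap: 0.0125
finger_force: 79.6
```

```bash
python3 - <<'E'
from h import *
s=robot.snapshot('wrist');b=robot.snapshot('side');a=robot.snapshot('scene');S=robot.state();print(S['tcp_pos'],S['eef_rot'],S['finger_gap'],S['finger_force'],S['wrist_force'])
for n,x in(('ws',s),('bs',b),('as',a)): np.save(n+'.npy',x,allow_pickle=True)
p=[proj(x,np.array([.658,-.228,.043])) for x in(s,b,a)];print(p)
im=np.zeros((400,800,3),np.uint8)
for i,(x,q) in enumerate(((s,p[0]),(b,p[1]))):
    u,v=int(np.clip(q[0],40,600)),int(np.clip(q[1],40,440)); print(u,v)
    im[:,400*i:400*i+400]=cv2.resize(x['frame'][v-40:v+40,u-40:u+40],(400,400),interpolation=2)
cv2.imwrite('pics/c4.png',im[:,:,::-1])
E
```

```text
[ 0.48526431 -0.18267504  0.06485478] [2.10329538 2.32574861 0.00970527] 0.012702737472408389 79.56894993782043 [ 7.86950924  2.77891953 -0.53261555]
[array([612.65070166, 392.76803227]), array([388.2462388, 357.314575 ]), array([345.45946774, 182.32731404])]
600 392
388 357
```

View pics/c4.png

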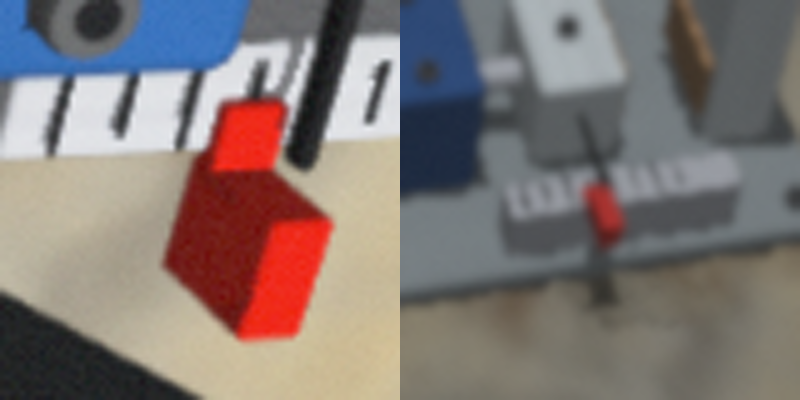

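Wrist crop: red block's top face centred at px (620,408), tab (610,379), pointer tip (620.6,385). Side: pointer tip ~(429,353) just behind the red block (429,360).

```bash
python3 - <<'E'
from h import *
s=np.load('ws.npy',allow_pickle=True).item();b=np.load('bs.npy',allow_pickle=True).item()
u=np.array([np.cos(.1),np.sin(.1)])
def W(n,s,q,z): 
    R=onz(s,*q,z); print(n,R.round(4),'along',(R[:2]@u).round(4))
W('top',s,(620,408),.05); W('tab',s,(610,379),.0385);W('ptr',s,(620.6,385),.042);W('ptr up',s,(560+345/5,352),.042)
B=lambda x,y:(348+(x-400)/5,317+y/5)
W('side red top',b,B(598,193),.050);W('side red c',b,B(605,213),.044);W('side ptr',b,B(605,180),.042);W('side ptr up',b,B(582,115),.042)
E
```

```text
top [ 0.6591 -0.2329  0.05  ] along 0.6326
tab [ 0.6575 -0.222   0.0385] along 0.6321
ptr [ 0.6623 -0.2234  0.042 ] along 0.6367
ptr up [ 0.6593 -0.2024  0.042 ] along 0.6358
side red top [ 0.6558 -0.2291  0.05  ] along 0.6297
side red c [ 0.6581 -0.2333  0.044 ] along 0.6316
side ptr [ 0.6613 -0.2187  0.042 ] along 0.6362
side ptr up [ 0.6585 -0.1908  0.042 ] along 0.6362
```

{"op": "move_arm", "data": {"deltas": [0, -0.15, 0, 0, 0, -0.15, 0, 0, 0, -0.13, 0, 0, 0, 0, 0, 0, 0, 0, 0, 0, 0, 0, 0, 0, 0, 0, 0, 0, 0, 0, 0, 0]}}

```text
clock: 21.43
tcp_pos: [0.4813, -0.1831, 0.0649]
eef_rot: [2.103, 2.326, 0.01]
wrist_force: [8.2, 3.1, -0.7]
finger_gap: 0.0129
finger_force: 79.6
```

```bash
python3 - <<'E'
from h import *
s=robot.snapshot('wrist');b=robot.snapshot('side');a=robot.snapshot('scene');S=robot.state();print(S['tcp_pos'],S['finger_gap'],S['finger_force'],S['joint_vel'])
np.save('ws.npy',s,allow_pickle=True);np.save('bs.npy',b,allow_pickle=True)
im=np.zeros((500,800,3),np.uint8)
im[:400,:400]=cv2.resize(s['frame'][352:432,560:640],(400,400),interpolation=2)
im[:400,400:]=cv2.resize(b['frame'][317:397,348:428],(400,400),interpolation=2)
im[400:,:200]=cv2.resize(a['frame'][320:410,190:280],(200,100))
im[400:,200:400]=cv2.resize(a['frame'][200:320,240:480],(200,100))
cv2.imwrite('pics/c5.png',im[:,:,::-1])
E
```

```text
[ 0.48125962 -0.18307383  0.06486441] 0.012928209362178675 79.58894491195679 [-0.00025669  0.00134474 -0.0005865  -0.00015345  0.00063876  0.00145331]
```

View pics/c5.png

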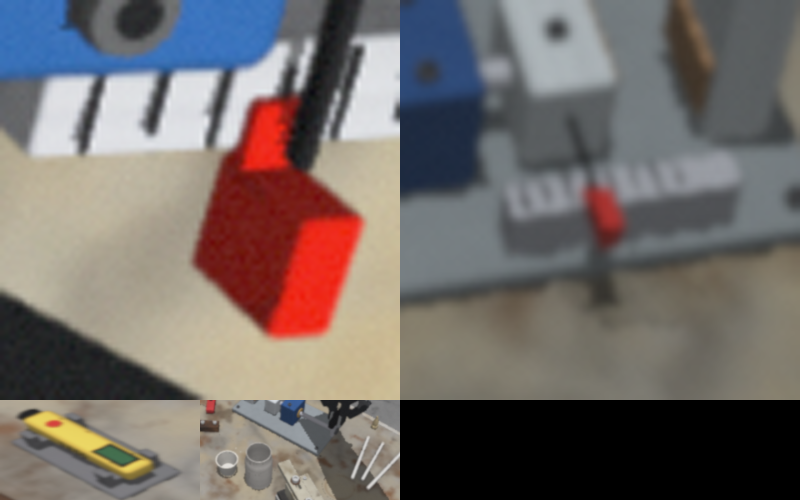

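Pointer tip at wrist px (620.6,385), red top centre (626,407.5), tab near (615,378); side pointer (376→388 …) now meets the red block; thermometer, cup and crucible are in place.

```bash
python3 - <<'E'
from h import *
s=np.load('ws.npy',allow_pickle=True).item();b=np.load('bs.npy',allow_pickle=True).item()
u=np.array([np.cos(.1),np.sin(.1)])
def W(n,s,q,z): 
    R=onz(s,*q,z); print(n,R.round(4),'along',(R[:2]@u).round(4))
A=lambda x,y:(560+x/5,352+y/5); B=lambda x,y:(348+(x-400)/5,317+y/5)
W('top',s,A(330,278),.05); W('ptr',s,A(303,165),.042);W('ptr up',s,A(345,0),.042)
W('red c',b,B(605,213),.044);W('ptr',b,B(592,180),.042);W('ptr up',b,B(570,115),.042)
E
```

```text
top [ 0.6592 -0.233   0.05  ] along 0.6326
ptr [ 0.6585 -0.2238  0.042 ] along 0.6329
ptr up [ 0.6555 -0.2027  0.042 ] along 0.632
red c [ 0.6581 -0.2333  0.044 ] along 0.6316
ptr [ 0.6568 -0.2184  0.042 ] along 0.6317
ptr up [ 0.6542 -0.1905  0.042 ] along 0.6319
```

Both views put the pointer within 0.5 mm of the mark. I'll hold briefly, then hand in.

{"op": "move_arm", "data": {"deltas": [0, 0, 0, 0, 0, 0, 0, 0, 0, 0, 0, 0, 0, 0, 0, 0, 0, 0, 0, 0, 0, 0, 0, 0, 0, 0, 0, 0, 0, 0, 0, 0]}}

```text
clock: 22.25
tcp_pos: [0.4813, -0.1831, 0.0649]
eef_rot: [2.103, 2.326, 0.01]
wrist_force: [8.4, 3.3, -0.8]
finger_gap: 0.0126
finger_force: 79.6
```

```bash
python3 -c "
from station import robot
print(robot.state()['tcp_pos']); print(robot.hand_in())"
```

```text
[ 0.48126012 -0.18306519  0.06485832]
the job is handed in; nothing more can be done
None
```

The job is handed in at about 22 s (no verdict was returned): the thermometer was aimed at the spot for over 1.5 s and laid back in its rest, and the gripper is holding the T-handle with the pointer measured within 0.5 mm of the red mark.

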